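# Set up the soldering place around an opened phone

### The job

Set up the soldering place: put the brass-topped tip cleaner midway between the phone and the soldering-iron stand, the solder reel beside the middle of the phone's long side that faces away from the iron, with the flux tin centred on top of the reel, and the red-lidded screw pot just off the middle of the phone's camera end. Leave a gap of about 25 mm between the phone and the reel, and between the phone and the red-lidded pot. Everything must end upright and let go, and the green-lidded and yellow-lidded pots must stay where they are.

Things in the scene. Friction and masses are not known exactly. Their poses are not given: they have to be found in the camera images.
- mat: Blue repair mat lying on the bench, 360 mm (its x) by 540 mm (its y), fixed and practically flat: everything stands at bench height, z = 0. Origin: its centre, marked with a small white cross. The phone and the soldering-iron stand stand on it 130 mm to either side of the cross, opposite each other, so the cross is the point midway between them; which of the two is on the left changes.
- phone: Opened phone, fixed, lying flat on the mat: a black slab 150 mm long (its x), 75 mm wide (its y), 8 mm thick (small details to 10 mm), with a grey battery, a green circuit board and, at the +x end (the end away from the robot), a steel plate with three round black camera lenses: the camera end. Origin: centre of its underside; z up.
- iron_stand: Soldering-iron stand, fixed: dark base 110 mm (its x) by 75 mm (its y) by 18 mm high with a yellow sponge, and above it a steel coil that holds an iron with a red handle, leaning up towards its -x side (the robot's side), reaching about 100 mm from the origin that way, 165 mm high. Origin: centre of the base's underside; z up.
- solder_reel: Loose reel of solder standing on its flange: silver drum with white flanges, a 55 mm diameter, 35 mm high upright cylinder, flat on top with a black dot at the centre, about 250 g. Origin: centre of its underside; z up.
- flux_tin: Loose flux tin: orange upright cylinder with a small bare steel disc on top, 42 mm across, 26 mm high, about 80 g. Origin: centre of its underside; z up.
- tip_cleaner: Loose tip cleaner: black upright pot 56 mm across and 40 mm high with a brass-coloured low dome on top (to 47 mm), about 150 g. Origin: centre of its underside; z up.
- red_pot: Loose screw pot to be placed: white upright cylinder with a red lid, 40 mm across, 38 mm high, about 60 g. Origin: centre of its underside; z up.
- green_pot: Loose screw pot that must not be moved: white upright cylinder with a green lid, 40 mm across, 38 mm high, about 60 g, standing on the bench. Origin: centre of its underside; z up.
- yellow_pot: Loose screw pot that must not be moved: white upright cylinder with a yellow lid, 40 mm across, 38 mm high, about 60 g, standing on the bench. Origin: centre of its underside; z up.
There are look-alikes about, which are no part of the job. Of the things shaped like the flux_tin, the orange one is meant.

How it is judged:
At the end, for the whole second after the job is handed in: Cleaner within 15 mm of the midpoint of phone and stand; reel on the phone's side away from the iron, red pot off its camera end, each with a gap of 10 to 40 mm and within 15 mm of the phone's middle line; flux tin on the reel, centred within 10 mm; all four upright (0.1 rad), at rest (horizontal distance between tip_cleaner and mat below 0.015 m and ((y of iron_stand in the frame of phone above 0 m and y of solder_reel in the frame of phone between -0.105 and -0.075 m) or (y of iron_stand in the frame of phone below 0 m and y of solder_reel in the frame of phone between 0.075 and 0.105 m)) and x of solder_reel in the frame of phone between -0.015 and 0.015 m and horizontal distance between flux_tin and solder_reel below 0.01 m and z of flux_tin in the frame of solder_reel between 0.032 and 0.038 m and x of red_pot in the frame of phone between 0.105 and 0.135 m and y of red_pot in the frame of phone between -0.015 and 0.015 m and height (world z) of each of tip_cleaner, solder_reel, red_pot below 0.005 m and angle between each of tip_cleaner, solder_reel, flux_tin, red_pot's own z axis and vertical below 0.1 rad and linear speed of each of tip_cleaner, solder_reel, flux_tin, red_pot below 0.02 m/s); the robot touches nothing.
It fails at once if the green-lidded pot is moved by more than 20 mm or tipped (distance of green_pot from where it was at the start of the episode above 0.02 m or angle between green_pot's own z axis and vertical above 0.3 rad).
It fails at once if the yellow-lidded pot is moved by more than 20 mm or tipped (distance of yellow_pot from where it was at the start of the episode above 0.02 m or angle between yellow_pot's own z axis and vertical above 0.3 rad).
It also fails if it takes over 106 s, if anything falls off the work surface, if the arm or the gripper's body presses on something with over 40 N, if the wrist force passes 120 N, or if a joint passes its speed limit or range.

### The arm

A 6-joint arm with a two-finger parallel gripper is mounted at the origin on the work surface. World frame = base frame: x ahead of the robot, y to its left, z up, the work surface at z = 0. Lengths are in m, angles in rad, forces in N, time in s.
With the tool pointing down it reaches from about 0.3 to 0.825 m from the base axis. Payload 5.4 kg.
Tool frame: the origin (TCP) lies at the very end of the fingers, on their centre line; the grasp point (between the pads) lies 19 mm behind it; z points along the fingers, y is the line along which they close (so a half turn about z gives the same grasp; the last joint's range is limited). The gripper opens to 92 mm and grips with 3 to 60 N. Pads are 20 mm wide; open, the fingers measure 128 mm over their backs; the gripper's body (75 mm by 189 mm) begins 69 mm behind the grasp point.
Start: joints at [1.115, 0.158, 1.597, -0, 1.386, -0.21], TCP at [0.14, 0.558, 0.215] pointing down, gripper open.
Joint ranges: [-2.91, 2.91], [-0.94, 2.29], [0.18, 2.7], [-1.29, 4.43], [0.17, 2.64], [-3, 3]. Speed limits (rad/s): [2.57, 2.57, 3.14, 3.14, 3.14, 3.14].

### API

Orientations are given as a rotation vector (axis times angle).
In Python, from workcell import bot gives the robot as it stands. Calls block until the motion is done:
- bot.goto(position, orientation): joint-space move of the TCP to a pose.
- bot.line_to(position, rot=None, max_speed=0.15): straight line of the TCP; rot=None keeps the orientation; max_speed is the mean speed in m/s.
- bot.set_joints(angles): joint-space move.
- bot.set_gripper(opening, newtons=None): opening from 0.0 (shut) to 1.0 (fully open); newtons is the grip in N (None keeps the last); returns when the fingers have stopped.
- bot.hold(seconds).
- bot.inverse_kinematics(position, orientation): joint angles nearest the present ones, or None.
- bot.read_camera(name): name is "scene" or "top" or "wrist"; returns a dict with "pixels" (400x640x3 uint8, blue, green, red), "fx", "fy", "cx", "cy" (pixels), "k1" (the pictures are not rectified: a ray, as slopes to the right and down, at radius r is drawn at 1 + k1 r^2 times it, then the intrinsics apply), "R" (3x3) and "t" (3): a world point X has camera coordinates R X + t. Camera axes: x right, y down, z forward; pixel columns grow to the right and rows downward; lengths in m; the calibration is good to about 2 mm. A picture is of the moment at which its call begins. There is no depth.
A pose or a line that the arm cannot do raises bot.MotionError and nothing moves.
- bot.job_done(): hands the job in; it is judged then, once.
Readings, each from a call of its own:
- bot.current_clock(): time.
- bot.current_joints(): joint angles.
- bot.current_joint_vel(): joint speeds.
- bot.current_effort(): joint torques, N m.
- bot.current_ee_pos(): TCP position.
- bot.current_tool_rot(): TCP orientation.
- bot.current_contact_force(): force on the tool from outside, world axes, zero at the start.
- bot.current_ft_torque(): the same for the moment, N m.
- bot.current_opening(): opening from 0.0 (shut) to 1.0 (fully open).
- bot.current_grip_force(): force on a finger pad.
Only numpy, scipy, OpenCV 4.12 (cv2) and the standard library are available. Lean on these libraries where they do the work, as an engineer would, in place of code of your own. Each camera call takes 0.05 s, during which the arm holds its last target. There are 200 camera calls.

## Working session

There is one attempt and no reset: what is moved stays moved. The work goes in short steps, each a Python script; the robot and the scene stay as the last script left them, time stands still between calls to the robot, and variables do not carry over. Pictures are saved under pics/ and viewed, at most 14 in all, crops included, and the job is handed in when it is done.

```bash
mkdir -p pics; ls; python3 - <<'E'
from workcell import bot
import cv2
for n in("top","scene"):
    c=bot.read_camera(n);cv2.imwrite(f"pics/{n}0.png",c["pixels"]);print(n,c["fx"],c["cx"],c["cy"],c["k1"],c["R"],c["t"])
print(bot.current_tool_rot(),bot.current_clock())
E
```

```text
pics
top 377.05368367329277 318.7783457502543 206.67148055604434 -0.0017635387052452195 [[ 0.01997072 -0.9996782   0.01564213]
 [-0.9892156  -0.02202743 -0.14480085]
 [ 0.14509881 -0.01258166 -0.98933717]] [0.00493569 0.52368056 0.87674196]
scene 390.8546834026801 324.33276884249466 201.59961697900343 -0.047594212450753584 [[ 0.56754564  0.82323812 -0.01307452]
 [ 0.68220355 -0.47908758 -0.5523345 ]
 [-0.46096666  0.30455556 -0.83352004]] [-0.34048406 -0.32565724  1.33744147]
[-3.85123143e-01 -3.11732161e+00  2.53434843e-03] 0.1
```

View pics/top0.png

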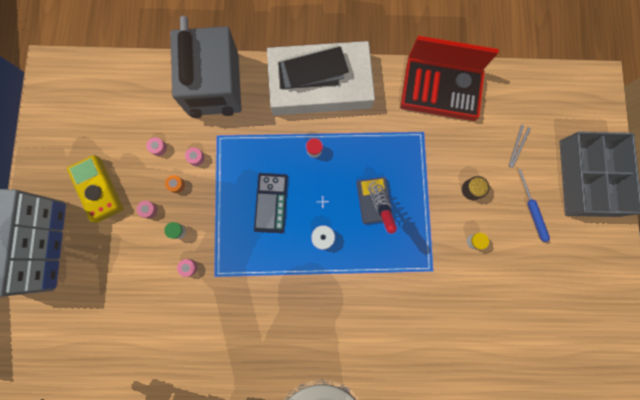

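View pics/scene0.png

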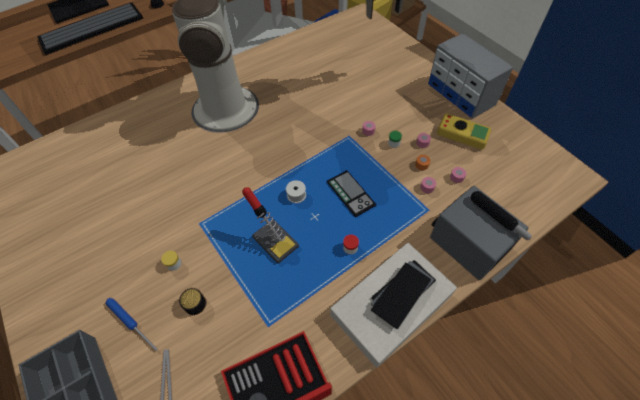

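The top view shows the phone (270,203) on the left, the iron stand (378,200) on the right and the cross at (322,201). The reel is at (322,237) and the red pot at (314,147). The orange tin is at (175,184), with pink look-alikes and the green pot around it. The cleaner is at (475,187) and the yellow pot at (480,241). The scene view agrees. Next I'll localise them by colour masks in both views.

```bash
cat > h.py <<'E'
import cv2, numpy as np
def ray(c,uv,z):
    K=np.array([[c["fx"],0,c["cx"]],[0,c["fy"],c["cy"]],[0,0,1]])
    p=cv2.undistortPoints(np.array(uv,float).reshape(-1,1,2),K,np.array([c["k1"],0,0,0.]))[:,0]
    R=np.array(c["R"]);o=-R.T@np.array(c["t"]);d=np.c_[p,np.ones(len(p))]@R
    return (o+d*((z-o[2])/d[:,2])[:,None])[:,:2]
def px(c,P):
    K=np.array([[c["fx"],0,c["cx"]],[0,c["fy"],c["cy"]],[0,0,1]])
    return cv2.projectPoints(np.array(P,float).reshape(-1,1,3),cv2.Rodrigues(np.array(c["R"]))[0],np.array(c["t"]),K,np.array([c["k1"],0,0,0.]))[0][:,0]
HSV=dict(red=((172,120,70),(4,255,255)),orange=((5,150,100),(16,255,255)),green=((60,100,50),(85,255,255)),
 yellow=((20,110,90),(32,255,255)),brass=((15,60,60),(30,255,255)),white=((0,0,120),(180,60,255)),blue=((98,150,60),(115,255,255)),
 pink=((155,50,120),(175,200,255)),dark=((0,0,0),(180,255,75)))
def mask(im,col):
    h=cv2.cvtColor(im,cv2.COLOR_BGR2HSV);a,b=HSV[col]
    if a[0]>b[0]: return cv2.inRange(h,a,(180,)+b[1:])|cv2.inRange(h,(0,)+a[1:],b)
    return cv2.inRange(h,a,b)
def blobs(im,col,amin=30):
    cs=cv2.findContours(mask(im,col),cv2.RETR_EXTERNAL,cv2.CHAIN_APPROX_NONE)[0]
    return [c for c in cs if cv2.contourArea(c)>amin]
def near(im,col,seed,amin=30):
    return min(blobs(im,col,amin),key=lambda c:np.hypot(*(np.array(cv2.minEnclosingCircle(c)[0])-seed)))
E
python3 - <<'E'
from h import *; from workcell import bot
cams={n:bot.read_camera(n) for n in("top","scene")}
S=dict(top=dict(red=(314,147),orange=(175,184),green=(174,230),yellow=(481,241),white=(322,237),brass=(479,187)),
scene=dict(red=(351,243),orange=(423,161),green=(395,135),yellow=(169,258),white=(296,187),brass=(191,297)))
Z=dict(red=.038,orange=.026,green=.038,yellow=.038,white=.035,brass=.043)
for n,c in cams.items():
    im=c["pixels"].copy()
    for k,s in S[n].items():
        b=near(im,k,s); r=cv2.minAreaRect(ray(c,b[:,0],Z[k]).astype(np.float32))
        print(n,k,np.round(r[0],4),np.round(r[1],3)); cv2.drawContours(c["pixels"],[b],-1,(255,0,255),1)
    m=max(blobs(im,"blue",2000),key=cv2.contourArea);r=cv2.minAreaRect(ray(c,m[:,0],0).astype(np.float32));print(n,"mat",r)
    if n=="top":
        for b in blobs(im,"pink"): print("pink",ray(c,[cv2.minEnclosingCircle(b)[0]],.026).round(3))
        hull=ray(c,m[:,0],0)
        b=near(im,"dark",(270,203),300); cv2.drawContours(c["pixels"],[b],-1,(0,0,255),1);print("phone",cv2.minAreaRect(ray(c,b[:,0],.008).astype(np.float32)))
        print("cross",ray(c,[(322.5,201.5)],0))
    else: print("cross",ray(c,[(315,217)],0))
w=np.vstack([cv2.resize(cams["top"]["pixels"][130:280,130:530],(800,300)),cv2.resize(cams["scene"]["pixels"][115:325,100:500][:150],(800,300))])
cv2.imwrite("pics/ov.png",w)
for z in(.02,.28):
    for p in[(.5,.13),(.6,-.38),(.6,.4)]: print(bot.inverse_kinematics([*p,z],[np.pi,0,0]))
E
```

```text
top red [0.6743 0.0309] [0.039 0.035]
top orange [0.5745 0.3746] [0.049 0.041]
top green [0.4595 0.3634] [0.034 0.033]
top yellow [ 0.4497 -0.3745] [0.041 0.041]
top white [0.4505 0.0043] [0.053 0.053]
top brass [ 0.5175 -0.0228] [0.868 1.57 ]
top mat ((0.5429779887199402, 0.0069512128829956055), (0.3421045243740082, 0.516656756401062), 2.502974033355713)
pink [[0.371 0.329]]
pink [[0.511 0.439]]
pink [[0.644 0.33 ]]
pink [[0.669 0.427]]
phone ((0.8526042699813843, 0.26853394508361816), (0.1556423306465149, 0.24661648273468018), 56.657470703125)
cross [[0.54249483 0.00634182]]
scene red [0.679  0.0277] [0.034 0.041]
scene orange [0.581  0.3743] [0.042 0.041]
scene green [0.4638 0.359 ] [0.031 0.042]
scene yellow [ 0.4539 -0.3759] [0.044 0.041]
scene white [ 0.459  -0.0008] [0.054 0.066]
scene brass [ 0.7353 -0.5004] [0.006 0.049]
scene mat ((0.5435243844985962, 0.005993783473968506), (0.35489389300346375, 0.535714328289032), 2.3850483894348145)
cross [[0.54476059 0.00646089]]
[ 2.01485895e-02  2.57323081e-01  1.90465168e+00 -4.44089210e-16
  9.79617893e-01  1.59094492e+00]
[-7.34204812e-01  6.87654317e-01  1.30035550e+00 -4.44089210e-16
  1.15358283e+00  8.36591515e-01]
[ 4.20955401e-01  7.13283425e-01  1.26078302e+00 -4.44089210e-16
  1.16752621e+00  1.99175173e+00]
[ 2.01485895e-02 -3.20707843e-02  1.66803581e+00 -4.44089210e-16
  1.50562763e+00  1.59094492e+00]
[-7.34204812e-01  4.85663692e-01  1.06454140e+00 -4.44089210e-16
  1.59138757e+00  8.36591515e-01]
[ 4.20955401e-01  5.17215600e-01  1.02174411e+00 -4.44089210e-16
  1.60263295e+00  1.99175173e+00]
```

View pics/ov.png

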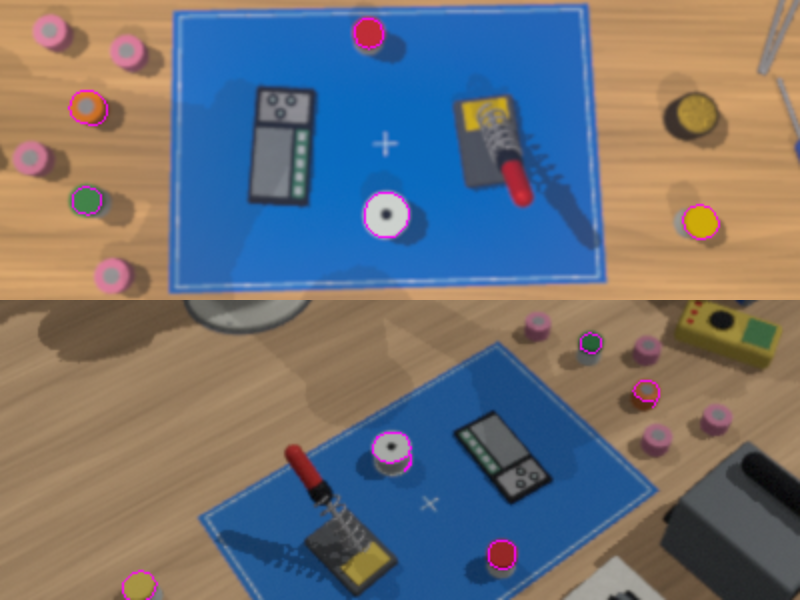

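The overlay shows good outlines for the lids and the reel. The brass dome is at overlay (697,114), so pixel (478.5,187). The phone's corners are clear, and the stand also leans slightly. I still need phone yaw and the cleaner.

```bash
python3 - <<'E'
from h import *; from workcell import bot
c=bot.read_camera("top");im=c["pixels"]
nb=cv2.bitwise_not(mask(im,"blue")); sub=np.zeros_like(nb); sub[165:240,248:296]=nb[165:240,248:296]
b=max(cv2.findContours(sub,cv2.RETR_EXTERNAL,cv2.CHAIN_APPROX_NONE)[0],key=cv2.contourArea)
print("phone",cv2.minAreaRect(ray(c,b[:,0],.006).astype(np.float32)))
print("phone corners",ray(c,130+np.array([(258,86),(316,89),(306,206),(249,203)])/2,.008).round(4))
sub[:]=0; sub[170:205,462:495]=mask(im,"brass")[170:205,462:495]
b=max(cv2.findContours(sub,cv2.RETR_EXTERNAL,cv2.CHAIN_APPROX_NONE)[0],key=cv2.contourArea)
print("brass",cv2.minAreaRect(ray(c,b[:,0],.043).astype(np.float32)), "man",ray(c,[(478.5,187)],.043))
d=bot.read_camera("scene"); print("scene brass",ray(d,[(191.5,297)],.043), px(d,[(.5745,.3746,.026),(.675,.03,.038),(.4505,.0043,.035)]))
E
```

```text
phone ((0.5365772843360901, 0.1370014250278473), (0.07313258945941925, 0.14747467637062073), 88.01106262207031)
phone corners [[0.6107 0.1688]
 [0.6086 0.0953]
 [0.46   0.1029]
 [0.4622 0.1735]]
brass ((0.5804194211959839, -0.37315064668655396), (0.07935603708028793, 0.08959835767745972), 87.97401428222656) man [[ 0.58012444 -0.37407417]]
scene brass [[ 0.58353913 -0.37091709]] [[422.48360448 158.9590747 ]
 [350.33034785 240.30588113]
 [295.35473101 187.51656666]]
```

```bash
cat >> h.py <<'E'
from scipy.spatial.transform import Rotation as Ro
def rot(th): return (Ro.from_euler('z',th-90,degrees=True)*Ro.from_euler('x',np.pi)).as_rotvec()
def move(bot,src,dst,th,z,w,zd=None,th2=None,N=20,H=.26,wide=1.0):
    r,r2=rot(th),rot(th if th2 is None else th2); zd=z if zd is None else zd
    bot.set_gripper(wide); bot.goto([*src,H],r); bot.line_to([*src,z],max_speed=.2)
    bot.set_gripper(0,N); o=bot.current_opening(); print("width",o*.092,"expected",w,"grip",bot.current_grip_force())
    if abs(o*.092-w)>.008: raise SystemExit("bad grasp")
    bot.line_to([*src,H],max_speed=.2); bot.goto([*dst,H],r2); bot.line_to([*dst,zd+.03],max_speed=.2); bot.line_to([*dst,zd+.001],max_speed=.05)
    print("held",bot.current_opening()*.092); bot.set_gripper(min(1,w/.092+.25)); bot.line_to([*dst,H],max_speed=.2); print("t",bot.current_clock())
E
python3 - <<'E'
from h import *; from workcell import bot
move(bot,(.452,.003),(.540,.227),180,.006,.055)
move(bot,(.5805,-.373),(.543,.0063),180,.008,.056)
move(bot,(.675,.030),(.6565,.1327),90,.008,.040)
bot.goto([.50,.30,.26],rot(180))
c=bot.read_camera("top");cv2.imwrite("pics/t1.png",cv2.resize(c["pixels"][130:280,130:530],(800,300)))
E
```

```text
width 0.054480227733928424 expected 0.055 grip 20.000304579734802
held 0.05487654082247524
t 11.1667
width 0.055542082448325494 expected 0.056 grip 20.00004529953003
held 0.05590437322381371
t 22.525
width 0.03972926679049435 expected 0.04 grip 19.999926388263702
held 0.0394121575692942
t 32.45
```

View pics/t1.png

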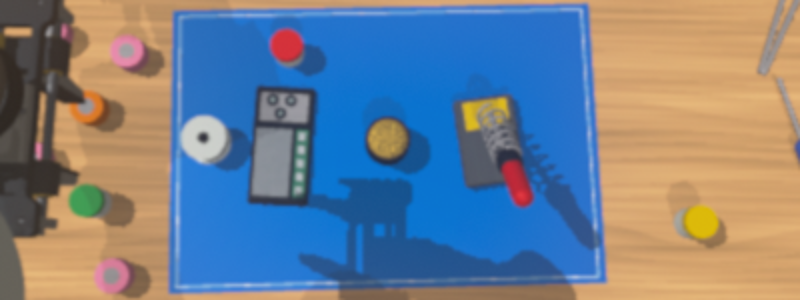

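All three are placed: reel at overlay (205,139), cleaner at (387,139), red pot at (287,46). I'll measure the reel's dot and the others, then stack the tin.

```bash
python3 - <<'E'
from h import *; from workcell import bot
c=bot.read_camera("top");d=bot.read_camera("scene")
for n,k in(("top",c),("scene",d)):
    im=k["pixels"]
    for col,p,z in(("white",(.54,.227),.035),("red",(.6565,.1327),.038),("brass",(.543,.0063),.043),("orange",(.5745,.3746),.026)):
        q=px(k,[(*p,z)])[0]; b=near(im,col,q)
        print(n,col,ray(k,[cv2.minEnclosingCircle(b)[0]],z).round(4), cv2.minEnclosingCircle(b)[1])
q=px(c,[(.54,.227,.035)])[0].astype(int); g=cv2.cvtColor(c["pixels"],cv2.COLOR_BGR2GRAY)
w=np.clip(130.-g[q[1]-5:q[1]+6,q[0]-5:q[0]+6],0,None);yy,xx=np.mgrid[-5:6,-5:6]
print("dot",ray(c,[q+np.array([(w*xx).sum(),(w*yy).sum()])/w.sum()],.035))
cv2.imwrite("pics/w1.png",bot.read_camera("wrist")["pixels"])
E
```

```text
top white [[0.5364 0.2265]] 12.445540428161621
top red [[0.6564 0.1319]] 7.826338291168213
top brass [[ 0.4851 -0.02  ]] 352.82086181640625
top orange [[0.5725 0.3751]] 9.823541641235352
scene white [[0.5403 0.2247]] 13.58317756652832
scene red [[0.6598 0.1286]] 7.1671271324157715
scene brass [[ 0.631  -0.0957]] 315.1155700683594
scene orange [[0.5827 0.3692]] 7.159010887145996
dot [[0.53962032 0.22947477]]
```

```bash
python3 - <<'E'
from h import *; from workcell import bot
move(bot,(.576,.374),(.540,.2275),240,.004,.042,zd=.039)
bot.goto([.36,.36,.33],rot(180))
c=bot.read_camera("top");d=bot.read_camera("scene")
for n,k in(("top",c),("scene",d)):
    im=k["pixels"]; b=near(im,"orange",px(k,[(.54,.2275,.061)])[0]); print(n,ray(k,[cv2.minEnclosingCircle(b)[0]],.061))
a=cv2.resize(c["pixels"][130:280,130:530],(800,300));q=px(d,[(.54,.18,.03)])[0].astype(int)
b=cv2.resize(d["pixels"][q[1]-45:q[1]+45,q[0]-120:q[0]+120],(800,300));cv2.imwrite("pics/t2.png",np.vstack([a,b]))
E
```

```text
width 0.04140870524325279 expected 0.042 grip 19.999906718730927
held 0.04190942664165899
t 43.2667
top [[0.53795661 0.22627004]]
scene [[0.54505492 0.2212277 ]]
```

View pics/t2.png

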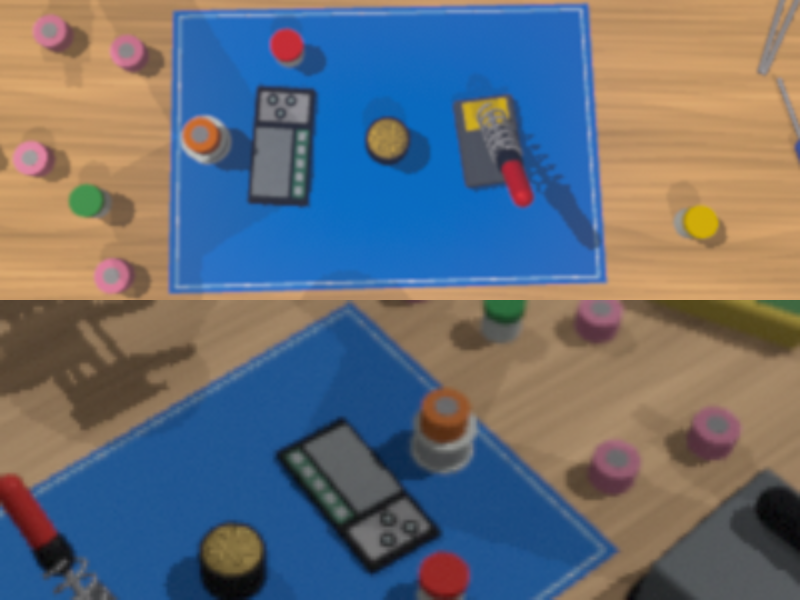

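The tin is on the reel, steel disc at overlay (200,134), and it looks about centred. I'll check it from near with the wrist camera.

```bash
python3 - <<'E'
from h import *; from workcell import bot
bot.goto([.50,.2275,.28],rot(180))
k=bot.read_camera("wrist");print(-np.array(k["R"]).T@np.array(k["t"]),px(k,[(.54,.2275,.061),(.54,.2275,.035)]))
im=k["pixels"].copy();q=px(k,[(.54,.2275,.061)])[0]
b=near(im,"orange",q,100);print("tin",ray(k,[cv2.minEnclosingCircle(b)[0]],.061))
for p,z,r in(((.54,.2275),.035,.0275),((.54,.2275),.061,.021)):
    t=np.linspace(0,6.28,60);P=np.c_[p[0]+r*np.cos(t),p[1]+r*np.sin(t),0*t+z]
    cv2.polylines(im,[px(k,P).astype(int)],True,(255,0,255),1)
cv2.imwrite("pics/w2.png",im)
E
```

```text
[0.49986192 0.30516608 0.45069107] [[353.63910272 173.16381796]
 [351.60280126 169.06993088]]
tin [[0.53870374 0.22922408]]
```

View pics/w2.png

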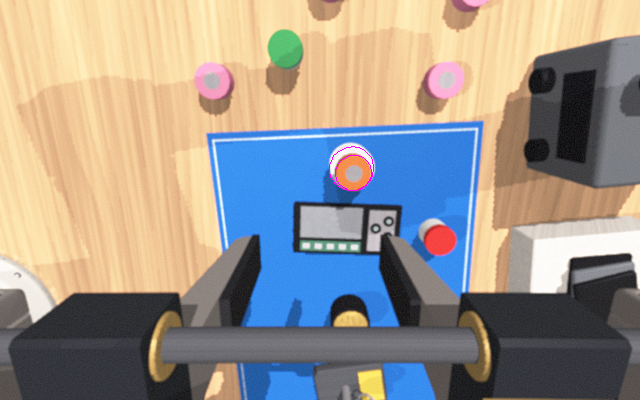

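The wrist view shows the tin at (353,172) inside the reel outline at (352,166). Both match the drawn circles at the target to within about 2–3 mm, so I'm handing in.

```bash
python3 - <<'E'
from workcell import bot
print(bot.current_clock(),bot.job_done())
E
```

```text
the job is handed in; nothing more can be done
45.5 None
```

The job is handed in at 45.5 s: cleaner, reel, flux tin on the reel and red pot are all placed and let go, and the camera checks showed them close to target with the green and yellow pots untouched; no verdict came back.

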